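# Lock the chip hatch of the bench punching machine

## Task

The aluminium hatch on top of the grey punching machine stands ajar. Push it fully shut with the fingertips, then set a fingertip in the slot of the round latch on it and turn the latch a quarter turn clockwise (seen from above) as far as it goes, so that the hatch is locked. Grasp and lift nothing, do not raise the hatch, and leave the things lying around the machine where they are.

Things in the scene. Friction and masses are not known exactly. Their poses are not given: they have to be found in the camera images.
- machine: grey bench punching machine, fixed. Origin on the table under the middle of its 250 (x) x 240 (y) x 90 mm chip compartment, whose whole top the hatch covers; its front (-x of the machine) faces the robot. On its +y side a housing 135 mm tall reaches from y = 122 to 232 mm, on its -y side a low tray (rim 58 mm above the table) to y = -254 mm
- hatch (a joint): angle of the hatch, rad: 0 = shut, grows as its front edge rises; starts between 0.38 and 0.55. The stiff hinge holds it wherever it is left; about 2 to 5 N down near the front edge closes it
- hatch_hinge (a point): point on the hinge line, at the hatch's back edge, on its underside, in the middle across (90 mm above the table, 115 mm behind the machine's origin). Its axes are the hatch's: -x runs to the front edge, z out of its upper face. The aluminium hatch is 239 mm from hinge to front edge, 236 mm wide (y), 10 mm thick
- hatch_press (a point): point on the hatch's upper face in the middle of its front strip, 222 mm from the hinge and 17 mm from the front edge; a good place to push. The edge of the latch disc is 22 mm behind it
- latch (a joint): angle of the latch, rad: 0 = released, pi/2 = locked, at its stop (slot pointing at the front edge, its -y end nearest); grows clockwise from above; starts between 0 and 0.35. Stays where it is left; takes about 0.15 N m. With the hatch not fully shut, the tongue under the latch strikes the machine's lip; locked, the tongue holds the hatch down
- slot (a point): centre of the latch, on its turning axis, level with its top face: a grey disc 100 mm across, centred 150 mm from the hinge, its top 20 mm above the hatch (120 mm above the table when shut). Across it runs a dark-floored slot 88 mm long, 36 mm wide, 16 mm deep, closed at both ends. Axes turn with the latch: y along the slot, z up. Released, the slot lies parallel to the front edge
- weight: brass paper weight, 44 mm across, 48 mm tall, standing on top of the machine's tall housing; origin under its centre
- mug: white mug, 80 mm across, 95 mm tall, on the table left of the machine; origin under its centre
- glue: jar, 64 mm across, 100 mm tall, on the table right of the machine; origin under its centre
- folder: flat white bone folder, 150 x 24 x 5 mm, on the table just in front of the machine (robot side); origin under its centre
- brush: brush lying on the table in front of the machine, to the right; origin under its middle
- booklet: booklet 152 x 108 x 17 mm lying on the sheets in the machine's side tray, its underside 44 mm above the table; origin under its centre
- pencup: dark steel pen cup, 72 mm across, 100 mm tall, on the table right of the machine; origin under its centre

How it is judged:
On the way, in this order (a step that is already met when the one before it is completed fails the run):
1. the hatch is shut while the latch is still released (value of joint hatch below 0.02 rad and value of joint latch below 0.7 rad), for 0.2 s.
2. the latch is turned to its stop with the hatch shut (value of joint hatch below 0.02 rad and value of joint latch above 1.42 rad), for 0.2 s.
At the end, for the whole second after the job is handed in: the hatch is shut (within 0.02 rad) and the latch stands at rest, turned to within about 0.15 rad of its locked stop (all of step 2 and velocity of joint latch between -0.05 and 0.05 rad/s); the robot touches nothing.
It fails at once if the hatch is raised above where it stood (value of joint hatch above 0.64 rad).
It fails at once if the latch is turned while the hatch stands open (value of joint hatch above 0.08 rad and value of joint latch above 0.8 rad).
It fails at once if a thing lying around the machine is moved or lifted by more than 30 mm (distance of any of weight, mug, glue, folder, brush, booklet, pencup from where it was at the start of the episode above 0.03 m).
It also fails if it takes over 51 s, if anything falls off the work surface, if the arm or the gripper's body presses on something with over 40 N, if the wrist force passes 120 N, or if a joint passes its speed limit or range.

## Robot

A 6-joint arm with a two-finger parallel gripper is mounted at the origin on the work surface. World frame = base frame: x ahead of the robot, y to its left, z up, the work surface at z = 0. Lengths are in m, angles in rad, forces in N, time in s.
With the tool pointing down it reaches from about 0.375 to 0.975 m from the base axis. Payload 3.8 kg.
Tool frame: the origin (TCP) lies at the very end of the fingers, on their centre line; the grasp point (between the pads) lies 19 mm behind it; z points along the fingers, y is the line along which they close (so a half turn about z gives the same grasp; the last joint's range is limited). The gripper opens to 88 mm and grips with 3 to 60 N. Pads are 18 mm wide; open, the fingers measure 123 mm over their backs; the gripper's body (75 mm by 187 mm) begins 45 mm behind the grasp point.
Start: joints at [1.29, 0.264, 1.604, -0, 1.274, -0.037], TCP at [0.163, 0.655, 0.239] pointing down, gripper open.
Joint ranges: [-2.63, 2.63], [-0.94, 2.18], [0.31, 2.57], [-1.31, 4.45], [0, 2.66], [-2.55, 2.55]. Speed limits (rad/s): [2.57, 2.57, 3.14, 3.14, 3.14, 3.14].

## Interface

Orientations are given as a 3x3 rotation matrix whose columns are the frame's x, y, z axes.
In Python, from cell import sensors, get_image, workorder gives the robot as it stands. The module is installed in compiled form; this text tells all that it offers.
- The arm moves only by the tool apply_moves, never from a script. Its argument "rows" is a list that holds one entry, the list of rows, each a list of 7 numbers: the shift along the world's x, y, z in cm, then the turn, a rotation vector about the world's x, y, z in degrees, then the finger opening in cm, from 0 to 8.81. In form: [[[dx, dy, dz, wx, wy, wz, fingers], ...]]. A call has 1 to 12 rows; each row shifts and turns the commanded pose from where the row before left it; what a row does not reach is not made up. A row lasts 1/8 s, in which the tool goes at most 62.5 mm and 10.7 degrees, less where a joint would pass 70% of its speed; a pose out of reach is approached as far as the arm can. A call is refused whole if a number of a shift passes 6.25 or a number of a turn 10.7, either way. A call with a gripper value outside its range is refused whole. The fingers move at their own pace and stop on an object; the grip force is fixed at half the most. Time passes only in rows, so rows that do not move let the fingers close. It gives the time, the measured TCP pose, the force, the opening and the grip force at its end, in the units of the state.
- sensors.observe(): the state, without advancing time (a new reading comes with each control period).
- get_image(name): name is "side" or "top" or "wrist"; returns a dict with "frame" (400x640x3 uint8, red, green, blue), "vfov" (degrees; the focal length in pixels is half the picture's height over the tangent of half this angle, whatever the lens; pixels are square), "cx", "cy" (the principal point, pixels), "xyz" and "attitude" of the camera in the world; the wrist camera has in their place "mount" (4x4, takes a point from camera to tool coordinates, whose origin is the TCP and whose axes are the flange's). Camera axes: x right, y up, looking along -z (the intrinsics and any distortion apply to the point x, -y, -z); pixel columns grow to the right and rows downward; lengths in m; the calibration is good to about 2 mm. A picture is of the moment at which its call begins: read the wrist's pose just before it. There is no depth.
- workorder.sign_off(): hands the job in; it is judged then, once.
The state is a dict: "time_s": time; "joint_positions": joint angles; "qd": joint speeds; "effort": joint torques, N m; "position": TCP position; "ee_rot": TCP orientation; "contact_force": force on the tool from outside, world axes, zero at the start; "wrist_torque": the same for the moment, N m; "finger_gap": finger opening in m; "gripper_force": force on a finger pad.
Only numpy, scipy, OpenCV 4.12 (cv2) and the standard library are available. Lean on these libraries where they do the work, as an engineer would, in place of code of your own. Each camera call takes 0.05 s, during which the arm holds its last target. There are 200 camera calls.

## Working session

There is one attempt and no reset: what is moved stays moved. The work goes in short steps, Python scripts to look and compute and a tool call to move; the robot and the scene stay as the last step left them, time stands still between calls to the robot, and variables do not carry over. Pictures are saved under pics/ and viewed, at most 10 in all, crops included, and the job is handed in when it is done.

Besides the shell and the picture viewer there is one more tool, called as name(argument=value, ...), one argument or row to a line, values as JSON. apply_moves: Moves the arm, as the interface text tells. Its arguments: {"type":"object","properties":{"rows":{"type":"array","items":{"type":"array","items":{"type":"array","items":{"type":"number"}}}}},"required":["rows"]}

```bash
mkdir -p pics
python3 - <<'E'
from cell import sensors,get_image
import cv2,numpy as np
s=sensors.observe();print(s)
for n in("side","top"):
    d=get_image(n);cv2.imwrite(f"pics/{n}0.png",d["frame"][:,:,::-1])
    print(n,{k:v for k,v in d.items() if k!="frame"})
E
```

```text
{'time_s': 0.0, 'joint_positions': array([ 1.29009615e+00,  2.64729630e-01,  1.60534754e+00,  1.50179698e-06,
        1.27370857e+00, -3.68602515e-02]), 'qd': array([ 6.88027229e-04,  1.06128645e-05, -6.49831490e-04, -1.52910304e-03,
        2.00636507e-03,  2.23265323e-04]), 'effort': array([ 7.36668198e-05, -5.02118003e+01, -3.56870055e+01,  7.31369038e-02,
        2.93395319e-02, -1.84151831e-04]), 'position': array([0.16274602, 0.65436197, 0.23741815]), 'ee_rot': array([[-9.70417925e-01,  2.41430488e-01, -6.08926389e-04],
       [ 2.41431242e-01,  9.70415641e-01, -2.10685207e-03],
       [ 8.22533682e-05, -2.19154087e-03, -9.99997595e-01]]), 'contact_force': array([0.4172322 , 0.0768129 , 0.15410374]), 'wrist_torque': array([0.03657321, 0.02413026, 0.02388246]), 'gripper_force': 0.0, 'finger_gap': 0.08829568523822268}
side {'vfov': 45.09626041928229, 'cx': 319.3130781869874, 'cy': 202.9916308528233, 'xyz': array([ 0.20946303, -0.85366978,  1.11846894]), 'attitude': array([[ 0.93211029,  0.27760593, -0.23260556],
       [-0.36191817,  0.68979332, -0.62705695],
       [-0.01362497,  0.66867042,  0.74343408]])}
top {'vfov': 57.228980782460226, 'cx': 317.2235714899687, 'cy': 205.33334304872074, 'xyz': array([3.84868661e-01, 6.32916533e-04, 9.93882346e-01]), 'attitude': array([[ 1.51832226e-02,  9.86331799e-01, -1.64070263e-01],
       [-9.99882451e-01,  1.53275986e-02, -3.86053689e-04],
       [ 2.13402610e-03,  1.64056838e-01,  9.86448579e-01]])}
```

View pics/top0.png

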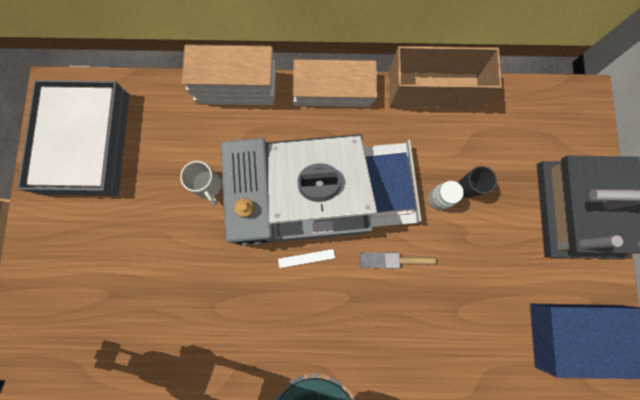

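View pics/side0.png

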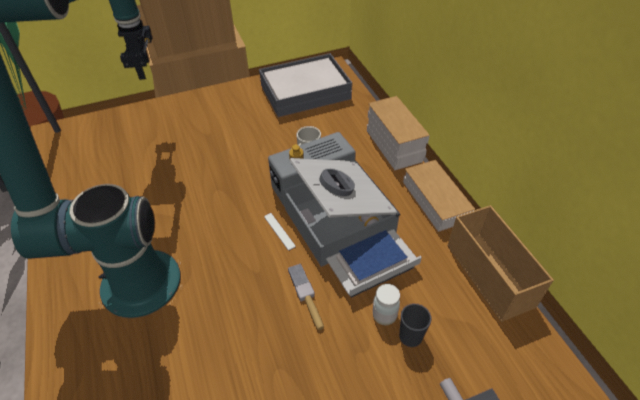

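The top view shows the machine with the hatch's back edge at about (268,143)-(361,136), its front edge at (273,222)-(375,214) and the latch at (320,182). I'll zoom in for corners.

Run:
```python
import cv2,numpy as np
t=cv2.imread("pics/top0.png")[125:255,210:430];s=cv2.imread("pics/side0.png")[130:290,255:425]
a=cv2.resize(t,None,fx=2.2727,fy=2.2727,interpolation=2)
a=cv2.resize(t,(660,390),interpolation=2)
cv2.imwrite("pics/tz.png",a);cv2.imwrite("pics/sz.png",cv2.resize(s,(595,560),interpolation=2))
```

```text
(no output)
```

View pics/tz.png

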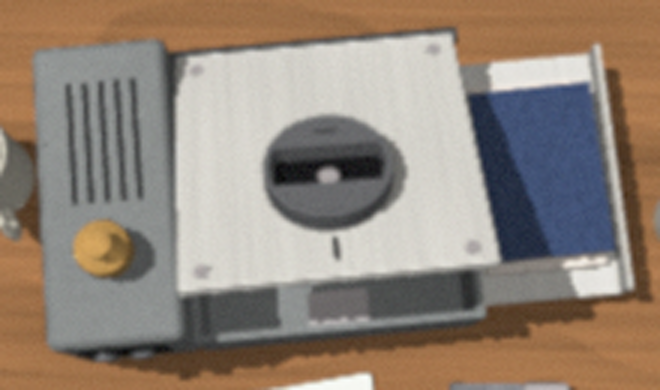

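View pics/sz.png

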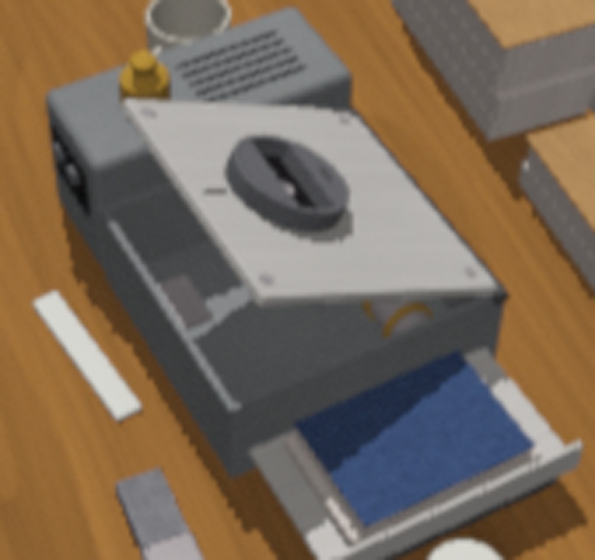

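The crops show the hatch corners clearly: top crop FL(178,294), FR(499,264), BR(456,40), BL(175,55); side crop FL(125,102), FR(262,302), BR(503,296). The latch is near its released angle.

```bash
cat > h.py <<'E'
import numpy as np
from cell import get_image,sensors
C={n:get_image(n) for n in("top","side")}
def ray(n,u,v):
    d=C[n];f=200/np.tan(np.radians(d["vfov"])/2)
    r=d["attitude"]@np.array([(u-d["cx"])/f,-(v-d["cy"])/f,-1]);return d["xyz"],r/np.linalg.norm(r)
def plane(n,u,v,z):
    o,r=ray(n,u,v);return o+r*(z-o[2])/r[2]
def tri(a,b):
    (o,r),(p,q)=ray("top",*a),ray("side",*b)
    s=np.linalg.lstsq(np.c_[r,-q],p-o,rcond=None)[0]
    A,B=o+s[0]*r,p+s[1]*q;return (A+B)/2,np.linalg.norm(A-B)
T=lambda u,v:(210+u/3,125+v/3)
S=lambda u,v:(255+u/3.5,130+v/3.5)
E
python3 - <<'E'
from h import *
np.set_printoptions(precision=4,suppress=True)
for k,a,b in(("FL",(178,294),(125,102)),("FR",(499,264),(262,302)),("BR",(456,38),(503,294)),("disc",(328,165),(289,178)),("hFL",(50,347),None),("hFR",(183,340),None),("hBR",(163,41),None),("hBL",(36,52),None)):
    print(k,tri(T(*a),S(*b)) if b else plane("top",*T(*a),.135))
for p in((456,38),(175,55)):print(plane("top",*T(*p),.099))
E
```

```text
FL (array([0.4791, 0.1039, 0.201 ]), np.float64(0.00587101129127018))
FR (array([ 0.5038, -0.1293,  0.1985]), np.float64(0.0034365719838171296))
BR (array([ 0.7163, -0.112 ,  0.0947]), np.float64(0.007780773051142804))
disc (array([ 0.5795, -0.003 ,  0.1779]), np.float64(0.000347532800529182))
hFL [0.4408 0.2112 0.135 ]
hFR [0.4478 0.1079 0.135 ]
hBR [0.6911 0.133  0.135 ]
hBL [0.6801 0.236  0.135 ]
[ 0.7106 -0.1107  0.099 ]
[0.6917 0.1278 0.099 ]
```

apply_moves(
  rows=[
    [[0,0,3,0,0,0,0],[2.3,-4.4,0,0,0,1.3,0],[2.3,-4.4,0,0,0,1.3,0],[2.3,-4.4,0,0,0,1.3,0],[2.3,-4.4,0,0,0,1.3,0],[2.3,-4.4,0,0,0,1.3,0],[2.3,-4.4,0,0,0,1.3,0],[2.3,-4.4,0,0,0,1.3,0],[2.3,-4.4,0,0,0,1.3,0],[2.3,-4.4,0,0,0,1.3,0],[2.3,-4.4,0,0,0,1.3,0],[2.3,-4.4,0,0,0,1.3,0]],
  ],
)

```text
time_s: 1.7
position: [0.4163, 0.1695, 0.2688]
ee_rot: [[-1.0, -0.007, 0.001], [-0.007, 1.0, 0.0], [-0.001, 0.0, -1.0]]
contact_force: [0.4, -0.3, 0.5]
finger_gap: 0.0006
gripper_force: 0.0
```

apply_moves(
  rows=[
    [[2.3,-4.5,0,0,0,1.3,0],[2.3,-4.5,0,0,0,1.3,0],[2.3,-4.5,0,0,0,1.3,0],[2.0,-4.4,0,0,0,1.2,0],[0,0,0,0,0,0,0],[0,0,0,0,0,0,0]],
  ],
)

```text
time_s: 2.45
position: [0.5045, -0.0078, 0.2684]
ee_rot: [[-0.996, -0.094, -0.001], [-0.094, 0.996, 0.001], [0.001, 0.001, -1.0]]
contact_force: [-0.7, -0.8, -0.1]
finger_gap: 0.0003
gripper_force: 0.0
```

apply_moves(
  rows=[
    [[0.5,0,-3,0,0,0,0],[0,0,-3,0,0,0,0],[0,0,-1,0,0,0,0],[0,0,-1,0,0,0,0],[-0.4,0,-1,0,0,0,0],[-0.5,0,-1,0,0,0,0],[-0.4,0,-1,0,0,0,0],[-0.4,0,-1,0,0,0,0]],
  ],
)

```text
time_s: 3.45
position: [0.4929, -0.0081, 0.1483]
ee_rot: [[-0.996, -0.094, 0.001], [-0.094, 0.996, -0.0], [-0.001, -0.0, -1.0]]
contact_force: [0.5, -0.7, 1.3]
finger_gap: 0.0003
gripper_force: 0.8
```

apply_moves(
  rows=[
    [[-0.2,0,-1,0,0,0,0],[-0.2,0,-1,0,0,0,0],[-0.2,0,-0.8,0,0,0,0],[0,0,-0.8,0,0,0,0],[0,0,-0.7,0,0,0,0],[0,0,-0.4,0,0,0,0],[0,0,0,0,0,0,0]],
  ],
)

```text
time_s: 4.32
position: [0.4868, -0.0079, 0.1013]
ee_rot: [[-0.996, -0.095, -0.0], [-0.095, 0.996, 0.0], [0.0, 0.0, -1.0]]
contact_force: [-1.1, -0.1, -0.7]
finger_gap: 0.0002
gripper_force: 0.0
```

apply_moves(
  rows=[
    [[0,0,-0.2,0,0,0,0],[0,0,-0.2,0,0,0,0],[0,0,-0.2,0,0,0,0],[0,0,0,0,0,0,0]],
  ],
)

```text
time_s: 4.82
position: [0.4875, -0.0079, 0.1002]
ee_rot: [[-0.995, -0.095, 0.0], [-0.095, 0.995, 0.0], [-0.0, 0.0, -1.0]]
contact_force: [-13.3, -0.1, 29.6]
finger_gap: 0.0005
gripper_force: 14.7
```

apply_moves(
  rows=[
    [[0,0,2,0,0,0,0],[0,0,4,0,0,0,4],[0,0,5,0,0,0,4],[0,0,5,0,0,0,4],[0,0,0,0,0,0,4],[0,0,0,0,0,0,4]],
  ],
)

```text
time_s: 5.58
position: [0.4868, -0.0079, 0.2554]
ee_rot: [[-0.996, -0.095, 0.0], [-0.095, 0.996, 0.0], [-0.0, 0.0, -1.0]]
contact_force: [0.7, -0.1, -1.0]
finger_gap: 0.0396
gripper_force: 0.0
```

Run:
```python
from cell import sensors,get_image
import cv2,numpy as np
s=sensors.observe();d=get_image("wrist")
cv2.imwrite("pics/w1.png",d["frame"][:,:,::-1])
np.savez("w1.npz",p=s["position"],R=s["ee_rot"],M=d["mount"],k=[d["vfov"],d["cx"],d["cy"]])
print(s["position"],s["finger_gap"],{k:v for k,v in d.items() if k!="frame"})
```

```text
[ 0.48675527 -0.00793941  0.25538738] 0.03958393340486229 {'vfov': 68.89027863497779, 'cx': 316.52513403171173, 'cy': 195.55934198506918, 'mount': array([[ 6.75996371e-04,  9.51781819e-01,  3.06775018e-01,
         7.87067636e-02],
       [ 9.99999498e-01, -8.70497642e-04,  4.97197583e-04,
        -2.71306979e-04],
       [ 7.40270550e-04,  3.06774528e-01, -9.51781929e-01,
        -1.46002534e-01],
       [ 0.00000000e+00,  0.00000000e+00,  0.00000000e+00,
         1.00000000e+00]])}
```

View pics/w1.png

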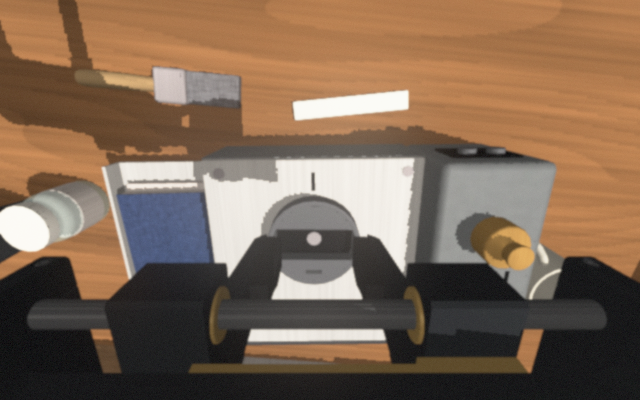

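The hatch is shut. The disc shows a horizontal slot at about x 276-352 and y 230-256, with its centre dot at (314,239) and the index mark at (313,181).

Run:
```python
import numpy as np,cv2
d=np.load("w1.npz");p,R,M=d["p"],d["R"],d["M"];vf,cx,cy=d["k"];f=200/np.tan(np.radians(vf)/2)
def pl(u,v,z):
    r=R@M[:3,:3]@np.array([(u-cx)/f,-(v-cy)/f,-1]);o=p+R@M[:3,3];return (o+r*(z-o[2])/r[2]).round(4)
print("dot",pl(314,239,.105),"mark",pl(313,181,.1),"mark ends",pl(313,173,.1),pl(313,190,.1))
print("disc front",pl(315,198,.12),"L",pl(270,238,.12),"R",pl(357,238,.12))
im=cv2.imread("pics/w1.png");g=im[:,:,1]
m=((g<50)[225:262,276:352]).astype(np.uint8)
for c in range(290,345,6): 
    col=np.where(g[222:262,c]<60)[0]+222; print(c,col.min() if len(col) else 0,col.max() if len(col) else 0,end="; ")
row=np.where(g[240,280:350]>0)[0];print(g[240,270:360:2])
```

```text
dot [ 0.5548 -0.0047  0.105 ] mark [ 0.4893 -0.0119  0.1   ] mark ends [ 0.4805 -0.0127  0.1   ] [ 0.4993 -0.011   0.1   ]
disc front [ 0.5015 -0.0085  0.12  ] L [ 0.5507 -0.052   0.12  ] R [0.5418 0.0402 0.12  ]
290 242 250; 296 247 251; 302 242 250; 308 250 251; 314 249 252; 320 246 251; 326 245 251; 332 248 251; 338 0 0; 344 247 251; [ 61  60  61  62  60  56  61  62  63  63  63  62  65  64  63  65  63  64
  96 180 191 190 193 192 192 162  74  63  61  63  63  64  63  63  61  63
  64  64  63  61  62  74  63  63  62]
```

apply_moves(
  rows=[
    [[3.4,0.1,0,0,0,0,4],[3.3,0.1,0,0,0,0,4],[0,0,-4,0,0,0,4],[0,0,-4,0,0,0,4],[0,0,-3,0,0,0,4],[0,0,-1,0,0,0,4],[0,0,-1,0,0,0,4],[0,0,-0.8,0,0,0,4],[0,0,-0.6,0,0,0,4],[0,0,0,0,0,0,4]],
  ],
)

```text
time_s: 6.88
position: [0.554, -0.006, 0.1118]
ee_rot: [[-0.996, -0.095, 0.0], [-0.095, 0.996, 0.0], [-0.0, -0.0, -1.0]]
contact_force: [-0.4, 0.8, 0.7]
finger_gap: 0.0398
gripper_force: 0.0
```

apply_moves(
  rows=[
    [[0,0,-0.3,0,0,0,4],[0,0,0,0,0,-5,4],[0,0,0,0,0,-5,4],[0,0,0,0,0,-5,4],[0,0,0,0,0,-5,4],[0,0,0,0,0,-5,4],[0,0,0,0,0,-5,4]],
  ],
)

```text
time_s: 7.75
position: [0.553, -0.0056, 0.1088]
ee_rot: [[-0.908, 0.418, -0.002], [0.418, 0.908, 0.001], [0.002, -0.0, -1.0]]
contact_force: [-3.7, 1.9, 1.6]
finger_gap: 0.0404
gripper_force: 2.4
```

```bash
python3 -c "
from cell import sensors as s
o=s.observe();print(o['contact_force'],o['wrist_torque'],o['position'],o['ee_rot'][:,1])"
```

```text
[-3.6909367   1.86326258  1.60305886] [0.23665834 0.44409902 0.23645769] [ 0.55301677 -0.00557441  0.10884134] [ 4.18008379e-01  9.08443132e-01 -2.66098556e-04]
```

apply_moves(
  rows=[
    [[0,0,0,0,0,-5,4],[0,0,0,0,0,-5,4],[0,0,0,0,0,-5,4],[0,0,0,0,0,-5,4],[0,0,0,0,0,-5,4],[0,0,0,0,0,-5,4],[0,0,0,0,0,-5,4],[0,0,0,0,0,-5,4],[0,0,0,0,0,-5,4],[0,0,0,0,0,-5,4],[0,0,0,0,0,-5,4]],
  ],
)

```text
time_s: 9.12
position: [0.5526, -0.0052, 0.1088]
ee_rot: [[-0.179, 0.984, -0.003], [0.984, 0.179, 0.001], [0.002, -0.002, -1.0]]
contact_force: [-4.2, 2.9, 2.8]
finger_gap: 0.0396
gripper_force: 3.3
```

```bash
python3 -c "
from cell import sensors as s
o=s.observe();print(o['contact_force'],o['wrist_torque'],o['position'],o['ee_rot'][:,1])"
```

```text
[-4.18261005  2.91070689  2.82951486] [0.36467779 0.58934721 0.15742727] [ 0.55261665 -0.00519567  0.10880845] [ 0.98392595  0.1785604  -0.00243191]
```

apply_moves(
  rows=[
    [[0,0,0,0,0,-4,4],[0,0,0,0,0,-4,4],[0,0,0,0,0,-4,4],[0,0,0,0,0,-3,4],[0,0,0,0,0,-3,4],[0,0,0,0,0,0,4]],
  ],
)

```text
time_s: 9.88
position: [0.5528, -0.0051, 0.1088]
ee_rot: [[0.132, 0.991, -0.002], [0.991, -0.132, 0.001], [0.001, -0.002, -1.0]]
contact_force: [-3.0, 4.1, 2.0]
finger_gap: 0.0402
gripper_force: 2.1
```

```bash
python3 -c "
from cell import sensors as s
o=s.observe();print(o['contact_force'],o['wrist_torque'],o['position'],o['ee_rot'][:,1])"
```

```text
[-3.02465284  4.08412893  2.03400491] [0.46735188 0.576522   0.08565054] [ 0.55281486 -0.00508737  0.10875872] [ 0.99125691 -0.13192436 -0.00238747]
```

apply_moves(
  rows=[
    [[0,0,0,0,0,-3,4],[0,0,0,0,0,-3,4],[0,0,0,0,0,0,4]],
  ],
)

```text
time_s: 10.25
position: [0.5528, -0.005, 0.1088]
ee_rot: [[0.222, 0.975, -0.002], [0.975, -0.222, -0.001], [-0.002, -0.002, -1.0]]
contact_force: [-4.1, 5.4, 3.5]
finger_gap: 0.04
gripper_force: 51.9
```

```bash
python3 -c "
from cell import sensors as s
o=s.observe();print(o['contact_force'],o['wrist_torque'],o['position'],o['ee_rot'][:,1])"
```

```text
[-4.05727854  5.37146315  3.47083196] [0.8113801  0.73379435 4.23171761] [ 0.55282441 -0.0050033   0.10884758] [ 0.97493935 -0.2224622  -0.00195858]
```

apply_moves(
  rows=[
    [[0,0,0,0,0,4,4],[0,0,0,0,0,4,4],[0,0,0,0,0,4,4],[0,0,1,0,0,0,4],[0,0,3,0,0,0,4],[0,0,5,0,0,0,4],[-5,0,4,0,0,0,4],[-5,0,0,0,0,0,4],[-5,0,0,0,0,0,4],[0,0,0,0,0,0,4],[0,0,0,0,0,0,4]],
  ],
)

```text
time_s: 11.62
position: [0.4061, -0.0061, 0.2389]
ee_rot: [[0.028, 1.0, 0.003], [1.0, -0.028, -0.0], [-0.0, 0.003, -1.0]]
contact_force: [-0.0, -0.5, -0.5]
finger_gap: 0.0401
gripper_force: 0.0
```

Run:
```python
from cell import get_image,sensors
import cv2
print(sensors.observe()["contact_force"])
a=get_image("top")["frame"][125:255,210:430];b=get_image("side")["frame"][130:290,255:425]
a=cv2.resize(a,(440,260),interpolation=2);b=cv2.resize(b,(340,320),interpolation=2)
a=cv2.copyMakeBorder(a,0,60,0,0,0)
cv2.imwrite("pics/end.png",cv2.hconcat([a,b])[:,:,::-1])
```

```text
[-0.00316301 -0.52588896 -0.46340458]
```

View pics/end.png

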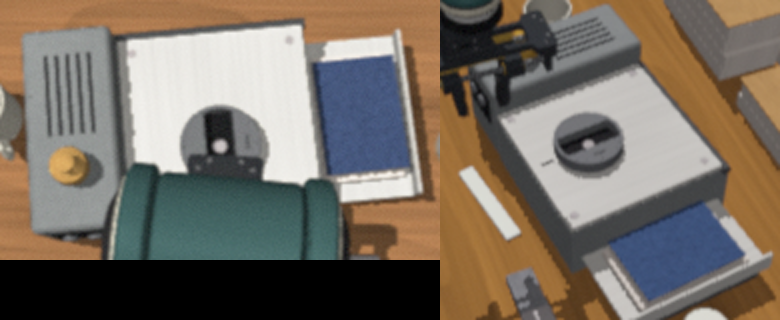

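The hatch lies flush, the slot (from about (555,150) to (620,132)) points at the front mark, and the arm is clear of everything, so I'm handing in.

```bash
python3 -c "
from cell import workorder
print(workorder.sign_off())"
```

```text
the job is handed in; nothing more can be done
None
```

The hatch is shut and the latch is turned clockwise to its stop. The closing pictures show the hatch flush and the slot pointing at the front edge, with the arm clear. I handed the job in at about 12 s; sign-off gave no verdict.

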